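# Lay the tube cartons on the cold plate, weigh them down and set the cooling selector

### The job

Slide each standing tube carton up against the near edge of the metal cold plate and tip it over that edge, so that it lies flat on its broad side, and push it on until its whole length and width are on the plate; then lay one lead weight on the middle of each carton. Only when all the cartons lie there weighted, turn the selector on the control box clockwise from off by one click for every carton on the plate. Leave the tube rack, the jar and the pen where they are.

Things in the scene. Friction and masses are not known exactly. Their poses are not given: they have to be found in the camera images.
- plate: Flat bare-metal cold plate fixed on the bench, 155 mm deep, 460 mm long, 12 mm thick. Origin: middle of its near lower edge (the long edge towards the robot and the cartons), on the bench; x points horizontally away from that edge across the plate, y along the edge, z up. The near edge is a square 12 mm step that stops whatever is slid against it.
- carton1_c (a point): Closed plain cardboard tube carton, 46 mm thick (its x), 96 mm wide (its y), 120 mm tall (its z), about 0.3 kg, evenly filled. Point: its centre, 60 mm above its base. It starts standing on end on the bench in front of the plate's near edge, a broad face roughly towards the plate; pushed high up while its base is free it topples short of the plate or slides, depending on friction. Two or three cartons are there; an absent one has no pose.
- carton2_c (a point): Closed plain cardboard tube carton, 46 mm thick (its x), 96 mm wide (its y), 120 mm tall (its z), about 0.3 kg, evenly filled. Point: its centre, 60 mm above its base. It starts standing on end on the bench in front of the plate's near edge, a broad face roughly towards the plate; pushed high up while its base is free it topples short of the plate or slides, depending on friction. Two or three cartons are there; an absent one has no pose.
- carton3_c (a point): Closed plain cardboard tube carton, 46 mm thick (its x), 96 mm wide (its y), 120 mm tall (its z), about 0.3 kg, evenly filled. Point: its centre, 60 mm above its base. It starts standing on end on the bench in front of the plate's near edge, a broad face roughly towards the plate; pushed high up while its base is free it topples short of the plate or slides, depending on friction. Two or three cartons are there; an absent one has no pose.
- weight1_c (a point): Dark grey lead belt weight, a bar 64 mm long (its x), 32 mm wide (its y), 20 mm thick (its z), about 0.4 kg, two narrow black slots. Point: its centre. It starts lying flat on the bench at the robot's right. Always three; with two cartons one is spare.
- weight2_c (a point): Dark grey lead belt weight, a bar 64 mm long (its x), 32 mm wide (its y), 20 mm thick (its z), about 0.4 kg, two narrow black slots. Point: its centre. It starts lying flat on the bench at the robot's right. Always three; with two cartons one is spare.
- weight3_c (a point): Dark grey lead belt weight, a bar 64 mm long (its x), 32 mm wide (its y), 20 mm thick (its z), about 0.4 kg, two narrow black slots. Point: its centre. It starts lying flat on the bench at the robot's right. Always three; with two cartons one is spare.
- selector (a joint): Angle of the black rotary selector on the grey control box at the robot's left: 0 is off, its stop; grows clockwise seen from above; a click (a detent it snaps into by itself) every 25 degrees = 0.436 rad, five clicks in all, one white tick each. About 0.06 N m takes it over a click.
- selector_grip (a point): Point on the selector's axis at gripping height, 82 mm above the bench, half-way up its bar grip, which is 42 mm long (along this point's x, turning with it), 14 mm wide (along y), with its top 7 mm above the point and the knob's disc (44 mm across) 23 mm below the point. The box beneath is 120 x 120 mm, 45 mm high.
- rack: Green tube rack, 85 x 200 x 45 mm with white-capped tubes, origin under its centre. To be left alone.
- jar: Clear screw jar, 64 mm across, 85 mm tall, origin under its centre. To be left alone.
- pen: White felt pen with dark cap, 14 mm thick, about 130 mm long along y, lying; origin under its body's centre. To be left alone.
Mind the look-alikes: they are no part of the job. Leave any white or yellow look-alike of the part that bears weight2_c alone.

How it is judged (in metres and radians):
On the way, in this order (a step that is already met when the one before it is completed fails the run):
1. every carton lies flat and wholly on the plate with a weight on it, the selector still off ((angle between carton1_c's own x axis and vertical below 0.1 rad or angle between carton1_c's own x axis and vertical above 3.04 rad) and height (world z) of carton1_c between 0.03 and 0.04 m and x of carton1_c in the frame of plate between 0.055 and 0.1 m and y of carton1_c in the frame of plate between -0.187 and 0.187 m and ((horizontal distance between weight1_c and carton1_c below 0.03 m and height (world z) of weight1_c between 0.062 and 0.08 m) or (horizontal distance between weight2_c and carton1_c below 0.03 m and height (world z) of weight2_c between 0.062 and 0.08 m) or (horizontal distance between weight3_c and carton1_c below 0.03 m and height (world z) of weight3_c between 0.062 and 0.08 m)) and (angle between carton2_c's own x axis and vertical below 0.1 rad or angle between carton2_c's own x axis and vertical above 3.04 rad) and height (world z) of carton2_c between 0.03 and 0.04 m and x of carton2_c in the frame of plate between 0.055 and 0.1 m and y of carton2_c in the frame of plate between -0.187 and 0.187 m and ((horizontal distance between weight1_c and carton2_c below 0.03 m and height (world z) of weight1_c between 0.062 and 0.08 m) or (horizontal distance between weight2_c and carton2_c below 0.03 m and height (world z) of weight2_c between 0.062 and 0.08 m) or (horizontal distance between weight3_c and carton2_c below 0.03 m and height (world z) of weight3_c between 0.062 and 0.08 m)) and (angle between carton3_c's own x axis and vertical below 0.1 rad or angle between carton3_c's own x axis and vertical above 3.04 rad) and height (world z) of carton3_c between 0.03 and 0.04 m and x of carton3_c in the frame of plate between 0.055 and 0.1 m and y of carton3_c in the frame of plate between -0.187 and 0.187 m and ((horizontal distance between weight1_c and carton3_c below 0.03 m and height (world z) of weight1_c between 0.062 and 0.08 m) or (horizontal distance between weight2_c and carton3_c below 0.03 m and height (world z) of weight2_c between 0.062 and 0.08 m) or (horizontal distance between weight3_c and carton3_c below 0.03 m and height (world z) of weight3_c between 0.062 and 0.08 m)) and value of joint selector below 0.15 rad), for 0.2 s.
2. the selector is turned to as many clicks as there are cartons (((height (world z) of carton1_c below -9 m and height (world z) of plate above -9 m) or (height (world z) of carton2_c below -9 m and height (world z) of plate above -9 m) or (height (world z) of carton3_c below -9 m and height (world z) of plate above -9 m) or value of joint selector above 1.209 rad) and (height (world z) of carton1_c above -9 m or value of joint selector below 0.9727 rad) and (height (world z) of carton2_c above -9 m or value of joint selector below 0.9727 rad) and (height (world z) of carton3_c above -9 m or value of joint selector below 0.9727 rad) and value of joint selector between 0.7727 and 1.409 rad), for 0.2 s.
At the end, for the whole second after the job is handed in: Every carton present lies flat (0.1 rad) on a broad side, wholly on the plate (up to 5 mm over an edge), the centre of a weight lying on it within 30 mm of its centre; the selector stands within 0.1 rad of one 25 degree click per carton; all at rest (all of step 2 and (angle between carton1_c's own x axis and vertical below 0.1 rad or angle between carton1_c's own x axis and vertical above 3.04 rad) and height (world z) of carton1_c between 0.03 and 0.04 m and x of carton1_c in the frame of plate between 0.055 and 0.1 m and y of carton1_c in the frame of plate between -0.187 and 0.187 m and ((horizontal distance between weight1_c and carton1_c below 0.03 m and height (world z) of weight1_c between 0.062 and 0.08 m) or (horizontal distance between weight2_c and carton1_c below 0.03 m and height (world z) of weight2_c between 0.062 and 0.08 m) or (horizontal distance between weight3_c and carton1_c below 0.03 m and height (world z) of weight3_c between 0.062 and 0.08 m)) and (angle between carton2_c's own x axis and vertical below 0.1 rad or angle between carton2_c's own x axis and vertical above 3.04 rad) and height (world z) of carton2_c between 0.03 and 0.04 m and x of carton2_c in the frame of plate between 0.055 and 0.1 m and y of carton2_c in the frame of plate between -0.187 and 0.187 m and ((horizontal distance between weight1_c and carton2_c below 0.03 m and height (world z) of weight1_c between 0.062 and 0.08 m) or (horizontal distance between weight2_c and carton2_c below 0.03 m and height (world z) of weight2_c between 0.062 and 0.08 m) or (horizontal distance between weight3_c and carton2_c below 0.03 m and height (world z) of weight3_c between 0.062 and 0.08 m)) and (angle between carton3_c's own x axis and vertical below 0.1 rad or angle between carton3_c's own x axis and vertical above 3.04 rad) and height (world z) of carton3_c between 0.03 and 0.04 m and x of carton3_c in the frame of plate between 0.055 and 0.1 m and y of carton3_c in the frame of plate between -0.187 and 0.187 m and ((horizontal distance between weight1_c and carton3_c below 0.03 m and height (world z) of weight1_c between 0.062 and 0.08 m) or (horizontal distance between weight2_c and carton3_c below 0.03 m and height (world z) of weight2_c between 0.062 and 0.08 m) or (horizontal distance between weight3_c and carton3_c below 0.03 m and height (world z) of weight3_c between 0.062 and 0.08 m)) and linear speed of each of carton1, carton2, carton3, weight1, weight2, weight3 below 0.02 m/s and velocity of joint selector between -0.05 and 0.05 rad/s); the robot touches nothing.
It fails at once if the rack is moved more than 30 mm (distance of rack from where it was at the start of the episode above 0.03 m).
It fails at once if the jar is moved more than 30 mm (distance of jar from where it was at the start of the episode above 0.03 m).
It fails at once if the pen is moved more than 30 mm (distance of pen from where it was at the start of the episode above 0.03 m).
Of carton1, carton2, carton3 only 2 to 3 are there at a start; the rules pass over those that are not, and their reading is None.
At some moment in a run one of weight1, weight2, weight3 may be knocked a few centimetres aside while the robot is not near it.
Once in a run the grip may slacken for a moment while it holds something.
It also fails if it takes over 210 s, if anything falls off the work surface, if the arm or the gripper's body presses on something with over 40 N, if the wrist force passes 120 N, or if a joint passes its speed limit or range.

### The arm

A 7-joint arm with a two-finger parallel gripper is mounted at the origin on the work surface. World frame = base frame: x ahead of the robot, y to its left, z up, the work surface at z = 0. Lengths are in mm, angles in rad, forces in N, time in s.
With the tool pointing down it reaches from about 400 to 875 mm from the base axis. Payload 19.3 kg.
Tool frame: the origin (TCP) lies at the very end of the fingers, on their centre line; the grasp point (between the pads) lies 19 mm behind it (grip_point_offset is the z of the grasp point in the tool frame, in mm); z points along the fingers, x is the direction in which the jaws open and shut, and the axes are right-handed (so a half turn about z gives the same grasp; the last joint's range is limited). The gripper opens to 85 mm and grips with 20 to 120 N. Pads are 22 mm wide; open, the fingers measure 114 mm over their backs; the gripper's body (76 mm by 85 mm) begins 54 mm behind the grasp point. The pads swing forward as they close: fully open they stand 13 mm farther back than shut.
Start: joints at [1.047, 0.521, -0.036, 1.599, 0.021, 1.021, -0.113], TCP at [273.962, -561.747, 231.291] pointing down, gripper open.
Joint ranges: [-2.91, 2.91], [-0.3, 2.13], [-1.5, 1.42], [0.17, 2.43], [-1.26, 4.41], [0.16, 1.93], [-2.52, 2.52]. Speed limits (rad/s): [1.89, 1.89, 2.39, 2.39, 3.01, 3.01, 3.01].

### API

Orientations are given as a 3x3 rotation matrix whose columns are the frame's x, y, z axes.
In Python, from workcell import movep, movel, goto_joints, open_gripper, clamp, wait, inverse_kinematics, read_state, camera, PlanningError, finish_job, grip_point_offset gives the robot as it stands. Calls block until the motion is done:
- movep(position, orientation): joint-space move of the TCP to a pose.
- movel(position, frame=None, max_speed=150, guard=None): straight line of the TCP; frame=None keeps the orientation; max_speed is the mean speed in mm/s. With guard (N) it stops when the force on the tool has changed by that much, and returns True; else False.
- goto_joints(angles): joint-space move.
- open_gripper() and clamp(): open the fingers fully, or close them until they stop; the grip force is fixed at half the most.
- wait(seconds).
- inverse_kinematics(position, orientation): joint angles nearest the present ones, or None.
- read_state(): the state.
- camera(name): name is "scene" or "side" or "wrist"; returns a dict with "image" (384x512x3 uint8, blue, green, red), "range_z" (384x512 float32, mm along the optical axis (not along the pixel's ray), 0 where there is no reading), "fx", "fy", "cx", "cy" (pixels), "cam_to_world" (4x4, takes a point from camera to world coordinates). Camera axes: x right, y up, looking along -z (the intrinsics and any distortion apply to the point x, -y, -z); pixel columns grow to the right and rows downward; lengths in mm; the calibration is good to about 2 mm. The wrist camera is an equidistant fisheye: a pixel r from the principal point sees the ray r / f radians off the axis. A picture is of the moment at which its call begins.
A pose or a line that the arm cannot do raises PlanningError and nothing moves.
- finish_job(): hands the job in, once; it reports no verdict.
The state is a dict: "time": time; "qpos": joint angles; "qvel": joint speeds; "joint_efforts": joint torques, N m; "eef_pos": TCP position; "tool_rot": TCP orientation; "ft_force": force on the tool from outside, world axes, zero at the start; "torque": the same for the moment, N m; "finger_gap": finger opening in mm.
Only numpy, scipy, OpenCV 4.12 (cv2) and the standard library are available. Lean on these libraries where they do the work, as an engineer would, in place of code of your own. Each camera call takes 0.05 s, during which the arm holds its last target.

## Working session

There is one attempt and no reset: what is moved stays moved. The work goes in short steps, each a Python script; the robot and the scene stay as the last script left them, time stands still between calls to the robot, and variables do not carry over. Pictures are saved under pics/ and viewed, and the job is handed in when it is done.

```bash
ls; mkdir -p pics
cat > h.py <<'E'
import numpy as np, cv2
from workcell import *
def snap(n,tag):
    c=camera(n); cv2.imwrite(f'pics/{tag}.png',c['image']); np.savez(f'pics/{tag}.npz',**{k:np.array(v) for k,v in c.items()}); return c
def pix(c,u,v,z=None):
    """pixel->world, using depth (or plane height z)"""
    T=np.array(c['cam_to_world']); 
    d=np.array([(u-c['cx'])/c['fx'],-(v-c['cy'])/c['fy'],-1.0])
    if z is None:
        p=d*c['range_z'][int(v),int(u)]
        return T[:3,:3]@p+T[:3,3]
    w=T[:3,:3]@d; return T[:3,3]+w*(z-T[2,3])/w[2]
def cloud(c):
    v,u=np.mgrid[0:384,0:512]; r=c['range_z']
    p=np.stack([(u-c['cx'])/c['fx']*r,-(v-c['cy'])/c['fy']*r,-r],-1)
    T=np.array(c['cam_to_world']); return p@T[:3,:3].T+T[:3,3]
def load(tag):
    d=np.load(f'pics/{tag}.npz'); return {k:d[k] for k in d}
E
python3 - <<'E'
from h import *
for n in ['scene','side','wrist']:
    c=snap(n,n+'0'); print(n,c['fx'],c['cx'],c['cy'],np.round(c['cam_to_world'],3).tolist())
s=read_state(); print(s)
print(grip_point_offset)
a=cv2.imread('pics/scene0.png'); cv2.imwrite('pics/scene0b.png',cv2.resize(a,(800,600)))
a=cv2.imread('pics/side0.png'); cv2.imwrite('pics/side0b.png',cv2.resize(a,(800,600)))
E
```

```text
pics
scene 364.54665927947906 258.179656591462 191.18253397518026 [[-0.259, -0.786, 0.561, 1307.958], [0.966, -0.204, 0.16, 239.095], [-0.012, 0.583, 0.812, 1095.794], [0.0, 0.0, 0.0, 1.0]]
side 487.8134736848843 238.48519651368133 186.55237528502747 [[0.998, 0.043, -0.052, 508.466], [-0.068, 0.609, -0.79, -1322.431], [-0.002, 0.792, 0.611, 1121.337], [0.0, 0.0, 0.0, 1.0]]
wrist 297.3186396354542 254.05460493317986 196.85668665947549 [[0.44, 0.854, 0.278, 344.717], [-0.898, 0.419, 0.136, -526.26], [-0.0, -0.31, 0.951, 372.351], [0.0, 0.0, 0.0, 1.0]]
{'time': 0.15, 'qpos': array([ 1.04680357,  0.52186653, -0.0363272 ,  1.59984338,  0.02122801,
        1.02109593, -0.11278836]), 'qvel': array([ 0.00016985, -0.00263823, -0.00177365, -0.00262509, -0.00145561,
       -0.00018872,  0.00130772]), 'joint_efforts': array([ 2.26556382e-03, -9.27387214e+01,  1.98041171e+00, -3.70059443e+01,
        1.80000393e-02,  6.18213686e-03,  1.06399127e-04]), 'eef_pos': array([ 273.85028662, -561.54844295,  230.87660114]), 'tool_rot': array([[ 4.38389217e-01, -8.98785129e-01, -4.31533194e-04],
       [-8.98784855e-01, -4.38389422e-01,  7.06113122e-04],
       [-8.23823561e-04,  7.83031215e-05, -9.99999658e-01]]), 'ft_force': array([-0.19659172, -0.81360718, -0.2834626 ]), 'torque': array([0.04241263, 0.07964179, 0.02393866]), 'finger_gap': 85.55326976413008}
-18.700000000000003
```

View pics/scene0b.png

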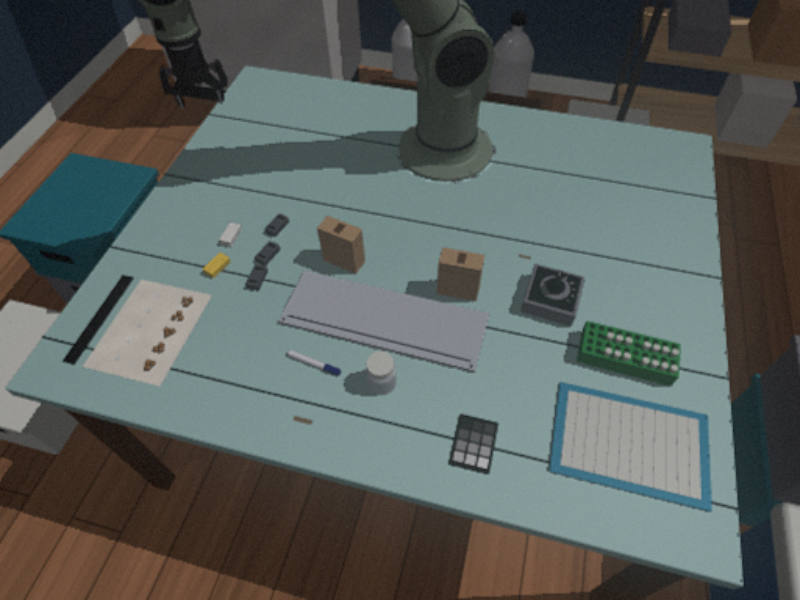

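View pics/side0b.png

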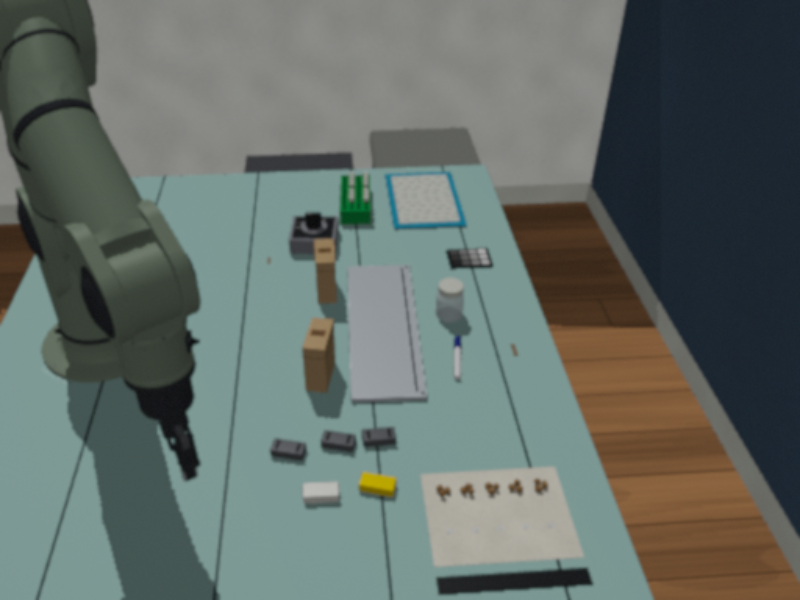

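View pics/wrist0.png

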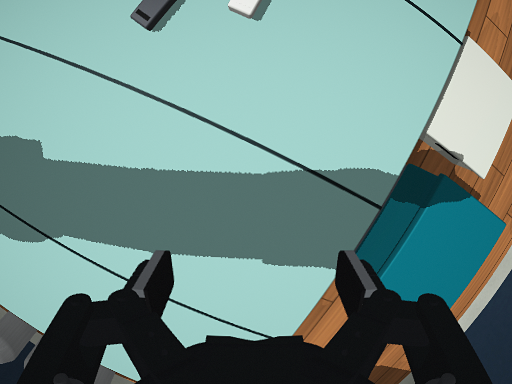

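The scene view (800x600) shows two cartons at (341,245) and (460,275). The plate spans (283,320) to (485,365), dark weights sit at (277,225), (266,253) and (257,276), and the white and yellow look-alikes are at (230,235) and (216,265). The selector box is at (553,292). Next I'll measure these with the depth data.

```bash
cat > loc.py <<'E'
from h import *
def rect(P):
    P=P[:,:2].astype(np.float32); (c,s,a)=cv2.minAreaRect(P); return np.round(c,1),np.round(s,1),round(a,1)
def run(tags=('scene0','side0')):
  for t in tags:
    c=load(t) if isinstance(t,str) else t; W=cloud(c); H=cv2.cvtColor(c['image'],cv2.COLOR_BGR2HSV)
    zz=W[...,2]; ok=(c['range_z']>0)&(W[...,0]>250)&(W[...,0]<1000)&(abs(W[...,1])<600)
    print(t)
    for name,lo,hi,amin in [('8-16',8,16,800),('15-27',14,28,12),('52',38,56,60),('carton top',100,140,20),('knob',78,98,8)]:
        m=(ok&(zz>lo)&(zz<hi)).astype(np.uint8)
        n,l,st,ce=cv2.connectedComponentsWithStats(m,connectivity=4)
        for i in range(1,n):
            if st[i,4]>=amin:
                P=W[l==i]; print(name,st[i,4],'px',np.round(ce[i]),rect(P),'z',np.round(np.median(P[:,2]),1),'mean',np.round(P.mean(0)[:2]),'hsv',np.median(H[l==i],axis=0))
if __name__=='__main__': run()
E
python3 loc.py
```

```text
scene0
8-16 4330 px [248. 205.] (array([620.4,  -5.9]), array([459.9, 158.6]), 88.5) z 11.7 mean [624.   2.] hsv [110.  18. 142.]
15-27 104 px [177. 143.] (array([ 414.7, -353.8]), array([35.6, 64.7]), 75.8) z 19.3 mean [ 417. -353.] hsv [100.   26.   67.5]
15-27 100 px [147. 149.] (array([ 474.5, -456.5]), array([66.7, 33.3]), 1.8) z 19.2 mean [ 476. -456.] hsv [ 15.   5. 166.]
15-27 119 px [171. 161.] (array([ 510.1, -340. ]), array([34.2, 65.9]), 73.0) z 18.7 mean [ 512. -340.] hsv [103.  25.  67.]
15-27 115 px [138. 169.] (array([ 575.7, -446.1]), array([32.9, 65.5]), 74.5) z 19.0 mean [ 578. -446.] hsv [ 23. 152. 168.]
15-27 57 px [218. 168.] (array([ 498.8, -153. ]), array([92.2, 14.3]), 84.4) z 20.7 mean [ 499. -150.] hsv [17. 55. 71.]
15-27 122 px [164. 177.] (array([ 587.3, -334.9]), array([63.7, 34.2]), 2.0) z 19.2 mean [ 588. -333.] hsv [102.   23.   66.5]
15-27 63 px [292. 187.] (array([516.5, 143.1]), array([93.3,  7.5]), 88.9) z 20.6 mean [517. 143.] hsv [16. 54. 73.]
15-27 76 px [350. 201.] (array([526.4, 353.4]), array([116.6,   7.2]), 84.3) z 20.8 mean [527. 353.] hs
[... 3702 characters left out ...]
136. ]), array([ 45.8, 106.1]), 1.2) z 118.2 mean [492. 129.] hsv [ 17. 100. 135.]
carton top 387 px [203. 215.] (array([ 474. , -156.7]), array([103.9,  46.5]), 77.5) z 118.4 mean [ 474. -163.] hsv [ 18.  96. 142.]
knob 39 px [200. 137.] (array([464.9, 348.3]), array([23.6, 40.4]), 87.5) z 85.8 mean [465. 351.] hsv [86. 40. 44.]
knob 56 px [208. 174.] (array([492.8,  91. ]), array([43.3, 13.5]), 4.8) z 88.7 mean [493.  92.] hsv [ 17. 110.  85.]
knob 142 px [288. 183.] (array([774.6,  32.4]), array([62.1, 52.7]), 81.5) z 83.8 mean [773.  28.] hsv [ 39.   12.  164.5]
knob 98 px [204. 227.] (array([ 488.5, -169.2]), array([103.6,  40.7]), 51.0) z 88.1 mean [ 475. -186.] hsv [ 17.  110.   82.5]
```

```bash
python3 - <<'E'
import cv2
a=cv2.imread('pics/scene0.png'); 
cv2.imwrite('pics/c1.png',cv2.resize(a[120:250,170:390],None,fx=3.6,fy=3.6,interpolation=cv2.INTER_CUBIC))
b=cv2.imread('pics/side0.png')
cv2.imwrite('pics/c2.png',cv2.resize(b[120:265,170:290],None,fx=4,fy=4,interpolation=cv2.INTER_CUBIC))
E
cat >> h.py <<'E'
def R(a):
    c,s=np.cos(a),np.sin(a); return np.array([[c,s,0],[s,-c,0],[0,0,-1.0]])
PY=np.radians(-1.5); PO=np.array([541.5,-6.0])
ex=np.array([np.cos(PY),np.sin(PY)]); ey=np.array([-np.sin(PY),np.cos(PY)])
def P2W(x,y): return PO+x*ex+y*ey
def W2P(p): d=np.array(p[:2])-PO; return np.array([d@ex,d@ey])
def best(p,a):
    q0=read_state()['qpos']; out=[]
    for k in (-1,0,1,2):
        aa=a+k*np.pi
        q=inverse_kinematics(p,R(aa))
        if q is not None: out.append((abs(np.array(q)-q0).max(),aa))
    return min(out)[1]
def st(t=''):
    s=read_state(); print(t,'t',round(s['time'],1),'p',np.round(s['eef_pos'],1),'F',np.round(s['ft_force'],1),'gap',round(s['finger_gap'],1))
E
cat > slide.py <<'E'
from h import *
import sys
x,y,a=float(sys.argv[1]),float(sys.argv[2]),np.radians(float(sys.argv[3]))
aa=best([x,y,200],a); print('a',np.degrees(aa))
movep([x,y,200],R(aa)); st('above')
g=movel([x,y,70],guard=15); st(f'down {g}')
if g: sys.exit()
clamp(); st('clamped')
p=W2P([x,y]); ab=aa+(PY-a)
c=P2W(-30,p[1]) if -30>p[0] else P2W(p[0],p[1])
print('target1',c)
g=movel([*c,70],R(ab),max_speed=60,guard=30); st(f'turned {g}')
c=P2W(-17,p[1]); g=movel([*c,70],max_speed=40,guard=14); st(f'slid {g}')
print('plate',W2P(read_state()['eef_pos']))
snap('side',sys.argv[4]+'s'); snap('scene',sys.argv[4]+'c')
E
python3 slide.py 476 -153 -12 A1
python3 - <<'E'
import cv2,numpy as np
a=cv2.imread('pics/A1s.png'); b=cv2.imread('pics/A1c.png')
cv2.imwrite('pics/A1.png',np.hstack([cv2.resize(a[150:270,140:270],(400,369)),cv2.resize(b[110:230,150:280],(400,369))]))
E
```

```text
a -12.000000000000002
above t 1.8 p [ 475.8 -154.2  200. ] F [ 0.6  0.3 -0.5] gap 85.3
down False t 2.8 p [ 476.4 -153.2   70.6] F [ 0.2  0.9 -0.2] gap 85.1
clamped t 3.3 p [ 476.2 -153.2   70.6] F [-2.4  0.5  9.7] gap 45.8
target1 [ 507.61870473 -153.82796492]
turned False t 4.0 p [ 506.2 -154.5   70.7] F [-12.1  -1.2  22.2] gap 45.2
slid True t 4.2 p [ 507.1 -154.6   70.7] F [-0.5 -0.4  8.1] gap 45.3
plate [ -30.4566307  -149.43267125]
```

View pics/A1.png

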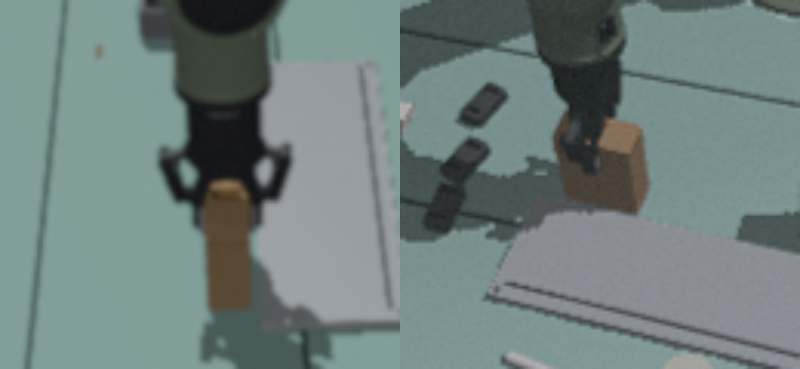

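The carton is gripped, square, and about 8 mm short of the edge. The guard tripped on the friction breakaway, so I'll continue with a higher guard.

```bash
cat > slide2.py <<'E'
from h import *
p=W2P(read_state()['eef_pos'])
c=P2W(-16,p[1]); g=movel([*c,70.7],max_speed=25,guard=25); st(f'slid {g}')
print('plate',W2P(read_state()['eef_pos']))
E
python3 slide2.py
```

```text
slid True t 4.5 p [ 507.5 -154.6   70.8] F [-3.5  0.5 11.8] gap 45.3
plate [ -30.11275876 -149.46681433]
```

Run:
```python
from h import *
y=W2P(read_state()['eef_pos'])[1]
for x in (-29,-28,-27,-26,-25,-24,-23):
    try: g=movel([*P2W(x,y),71.2],max_speed=20,guard=60)
    except PlanningError as e: print(e); continue
    st(f'{x} {g}'); print(W2P(read_state()['eef_pos']))
    if g or read_state()['ft_force'][0]<-25: break
snap('side','A2')
a=cv2.imread('pics/A2.png'); cv2.imwrite('pics/A2b.png',cv2.resize(a[150:270,140:270],None,fx=4,fy=4,interpolation=cv2.INTER_CUBIC))
```

```text
-29 False t 4.8 p [ 508.6 -154.7   71.2] F [-0.9 -0.4 -1.9] gap 45.4
[ -28.96090844 -149.50534034]
-28 False t 5.0 p [ 509.6 -154.7   71.1] F [ 0.4  0.5 -2. ] gap 45.8
[ -28.00352984 -149.44912023]
-27 False t 5.3 p [ 510.6 -154.7   71.2] F [ 0.6  0.6 -2.3] gap 45.5
[ -26.96518156 -149.44980248]
-26 False t 5.5 p [ 511.7 -154.7   71.2] F [ 0.6 -0.1 -2.2] gap 45.8
[ -25.94133221 -149.44349715]
-25 False t 5.8 p [ 512.6 -154.7   71.2] F [-0.9 -0.6 -2.6] gap 45.1
[ -24.95844444 -149.4540173 ]
-24 False t 6.0 p [ 513.7 -154.7   71.2] F [-0.9 -0.1 -1.5] gap 45.3
[ -23.94472007 -149.41989018]
-23 False t 6.3 p [ 514.7 -154.8   71.2] F [ 0.4  0.5 -3. ] gap 45.1
[ -22.92105076 -149.45178984]
```

View pics/A2b.png

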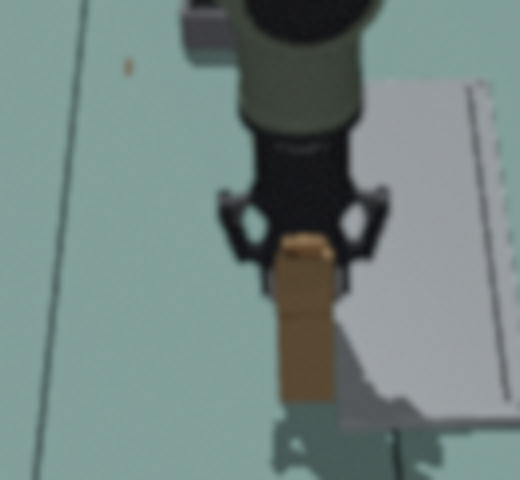

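The carton is almost touching the edge, with no contact force yet. I'll go on in 0.7 mm steps until it meets the edge.

```bash
cat > touch.py <<'E'
from h import *
y=W2P(read_state()['eef_pos'])[1]; x=W2P(read_state()['eef_pos'])[0]; z=read_state()['eef_pos'][2]
for i in range(14):
    x+=0.7
    g=movel([*P2W(x,y),z],max_speed=20,guard=60); wait(.1)
    if g or read_state()['ft_force'][0]<-8: break
st(f'{x} {g}')
p=W2P(read_state()['eef_pos']); print('contact plate',p)
movel([*P2W(p[0]-0.3,p[1]),z],max_speed=20)
open_gripper(); st('open')
s=read_state(); e=s['eef_pos']
movel([e[0],e[1],200]); st('up')
E
python3 touch.py
python3 - <<'E'
from h import *
import loc
loc.run([snap('side','A3'),snap('scene','A3c')])
E
```

```text
-19.515802858451405 False t 8.1 p [ 516.5 -155.1   71. ] F [-10.2   0.3   6.7] gap 45.1
contact plate [ -21.06408952 -149.66183094]
open t 8.8 p [ 516.4 -155.    71.3] F [0.  0.3 0.6] gap 85.1
up t 9.8 p [ 516.  -155.   199.2] F [-0.6  0.5 -0.7] gap 85.7
{'image': array([[[130, 134, 132],
        [130, 134, 133],
        [130, 134, 133],
        ...,
        [ 51,  39,  28],
        [ 49,  39,  28],
        [ 51,  40,  29]],

       [[131, 134, 133],
        [131, 135, 133],
        [130, 134, 133],
        ...,
        [ 51,  39,  30],
        [ 50,  39,  29],
        [ 50,  40,  29]],

       [[130, 134, 133],
        [131, 135, 134],
        [131, 134, 134],
        ...,
        [ 49,  38,  27],
        [ 50,  40,  30],
        [ 51,  40,  30]],

       ...,

       [[150, 155, 126],
        [150, 154, 126],
        [151, 155, 126],
        ...,
        [ 54,  84, 120],
        [ 54,  84, 120],
        [ 55,  84, 120]],

       [[151, 155, 127],
        [151, 155, 126],
        [150, 154, 126],
        ...,
        [ 53,  83, 118],
        [ 53,  84, 118],
        [ 53,  84, 119]]
[... 8006 characters left out ...]
 515.3, -152. ]), array([96.7, 49.4]), 88.4) z 118.7 mean [ 520. -150.] hsv [ 15.  81. 128.]
carton top 374 px [295. 167.] (array([494.9, 141.9]), array([50.7, 96.5]), 1.0) z 119.0 mean [501. 143.] hsv [ 16.   78.  129.5]
knob 98 px [215. 163.] (array([ 534.5, -144.3]), array([ 41.8, 103.1]), 22.7) z 88.7 mean [ 533. -142.] hsv [17.  59.  75.5]
knob 89 px [294. 176.] (array([517.5, 142.6]), array([ 6.9, 95.6]), 0.8) z 87.9 mean [517. 143.] hsv [18. 51. 75.]
knob 44 px [357. 178.] (array([468.5, 359.3]), array([13.9, 40.8]), 82.3) z 88.7 mean [471. 359.] hsv [90.  36.5 50. ]
knob 224 px [243. 233.] (array([776.4,  34.4]), array([55. , 50.7]), 15.7) z 84.5 mean [778.  35.] hsv [ 36.   8. 162.]
```

The carton stands square at the edge, and the contact puts the real edge 2 mm further out than the camera gave, so I'll correct the frame. Next I'll tip it.

```bash
sed -i "s/PO=np.array(\[541.5,-6.0\])/PO=np.array([543.5,-6.0])/" h.py; sed -i "s/    print(t)$/    print(t if isinstance(t,str) else '--')/" loc.py
cat > tip.py <<'E'
from h import *
import sys
y=float(sys.argv[1]); tag=sys.argv[2]
a=best([*P2W(-85,y),200],PY+np.pi/2)
movep([*P2W(-85,y),200],R(a)); clamp(); st('closed')
movel([*P2W(-85,y),98],guard=15)
g=movel([*P2W(-45,y),98],max_speed=60,guard=12); st(f'near {g}')
g=movel([*P2W(12,y),98],max_speed=60,guard=15); st(f'push {g}'); print(W2P(read_state()['eef_pos']))
wait(0.5)
a=snap('side',tag+'s')['image']; b=snap('scene',tag+'c')['image']
cv2.imwrite(f'pics/{tag}.png',np.hstack([cv2.resize(a[110:270,150:300],(400,427)),cv2.resize(b[100:260,170:320],(400,427))]))
E
python3 tip.py -149.5 A4
```

```text
closed t 12.0 p [ 454.6 -153.2  200. ] F [-0.4 -0.  -0.7] gap -0.3
near False t 13.6 p [ 494.2 -154.3   97.9] F [ 0.7  0.5 -1.1] gap -0.0
push False t 14.7 p [ 551.2 -155.8   98. ] F [-0.2 -0.1 -0.6] gap -0.2
[  11.64630785 -149.5714701 ]
```

View pics/A4.png

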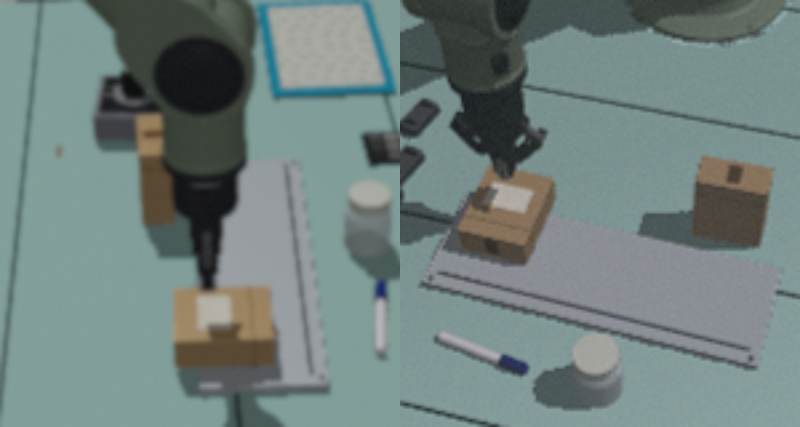

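Carton A lies flat with its near end overhanging the edge. Next I'll push it on.

```bash
cat > pushon.py <<'E'
from h import *
import sys
y=float(sys.argv[1]); xt=float(sys.argv[2]); tag=sys.argv[3]
e=W2P(read_state()['eef_pos'])
movel([*P2W(e[0],y),120]); movel([*P2W(-70,y),120]); movel([*P2W(-70,y),26],guard=15); st('low')
g=movel([*P2W(xt,y),26],max_speed=50,guard=15); st(f'push {g}'); print(W2P(read_state()['eef_pos']))
movel([*P2W(xt-50,y),26]); movel([*P2W(xt-50,y),200])
for n in ('side','scene'):
    c=snap(n,tag+n); W=cloud(c); m=(W[...,2]>50)&(W[...,2]<66)
    l=cv2.connectedComponents(m.astype(np.uint8))[1]
    for i in range(1,l.max()+1):
        P=W[l==i]
        if len(P)>250: print(n,len(P),'rect',cv2.minAreaRect(P[:,:2].astype(np.float32)),'plate',W2P(cv2.minAreaRect(P[:,:2].astype(np.float32))[0]),'z',np.median(P[:,2]))
a=cv2.imread(f'pics/{tag}side.png');b=cv2.imread(f'pics/{tag}scene.png')
cv2.imwrite(f'pics/{tag}.png',np.hstack([cv2.resize(a[110:270,150:300],(400,427)),cv2.resize(b[100:260,170:320],(400,427))]))
E
python3 pushon.py -149.5 6 A5
```

```text
low t 17.1 p [ 470.1 -153.7   26.5] F [0.3 0.4 0.2] gap -0.1
push False t 18.8 p [ 545.6 -155.7   26.1] F [-0.  -0.7 -0.8] gap -0.2
[   6.04700342 -149.55783157]
side 631 rect ((931.5148315429688, 1741.830078125), (79.05110168457031, 1544.928466796875), 89.97257995605469) plate [ 342.12901095 1757.3881846 ] z 57.62315756872431
side 282 rect ((1737.213134765625, 633.1159057617188), (670.9075927734375, 21.48609161376953), 89.84110260009766) plate [1176.57397506  670.14466373] z 57.58532318688151
side 793 rect ((615.2449951171875, -159.15792846679688), (104.75115966796875, 120.24989318847656), 88.5680923461914) plate [  75.72961708 -151.22738004] z 57.26655867457316
scene 766 rect ((617.6380004882812, -154.49063110351562), (95.9474868774414, 122.3495101928711), 88.46512603759766) plate [  77.99962682 -146.49904047] z 57.549223507301576
```

View pics/A5.png

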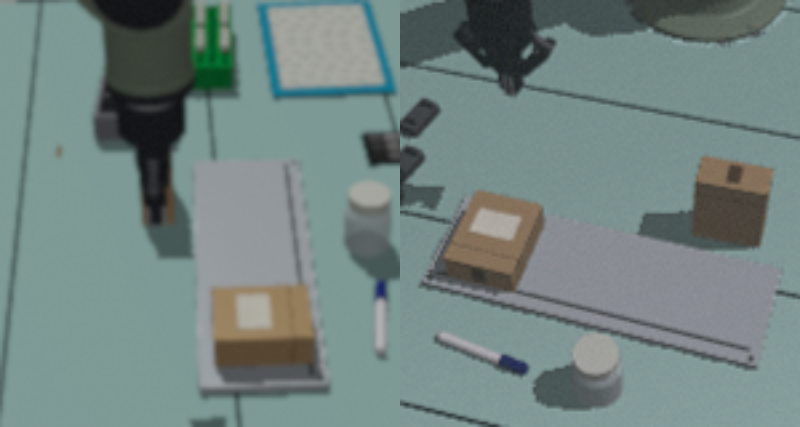

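Carton A is in place at plate (77, -149), square and flat. Next is carton B.

```bash
cat > slideB.py <<'E'
from h import *
x,y,a=495,140.5,np.radians(1.0)
open_gripper()
aa=best([x,y,200],a)
movep([x,y,200],R(aa)); st('above')
g=movel([x,y,70],guard=15); st(f'down {g}')
if g: raise SystemExit
clamp(); st('clamped')
p=W2P([x,y]); ab=aa+(PY-a); print(p)
movel([x,y,70.9],max_speed=20)
g=movel([*P2W(-30,p[1]),70.9],R(ab),max_speed=40,guard=60); st(f'turned {g}')
E
python3 slideB.py; python3 touch.py
```

```text
above t 22.6 p [495.3 139.2 199.8] F [0.2 0.1 0.6] gap 85.3
down False t 23.6 p [495.4 140.5  70.7] F [-0.6 -0.8  0.4] gap 85.5
clamped t 24.1 p [495.1 140.5  70.6] F [-2.8 -1.3  8.9] gap 45.6
[-52.31830319 145.18021612]
turned False t 25.0 p [517.1 139.9  70.8] F [ 0.9 -0.3 -4.1] gap 45.7
-22.499290204299182 False t 28.9 p [523.9 139.7  70.7] F [-8.  -0.1  2.3] gap 45.3
contact plate [-23.36482029 145.12519874]
open t 29.6 p [523.8 139.7  70.9] F [-0.8  0.6  0.7] gap 85.3
up t 30.6 p [523.4 139.6 199.2] F [ 0.3 -0.7 -0.4] gap 85.4
```

```bash
python3 tip.py 145 B4
```

```text
closed t 32.6 p [462.3 141.2 200. ] F [-0.1  0.2 -0. ] gap -0.3
near False t 34.3 p [502.  140.1  97.9] F [-0.3  1.2 -0.3] gap -0.1
push False t 35.4 p [559.  138.7  98. ] F [-0.   0.5  0.3] gap 0.2
[ 11.71127493 145.02292082]
```

View pics/B4.png

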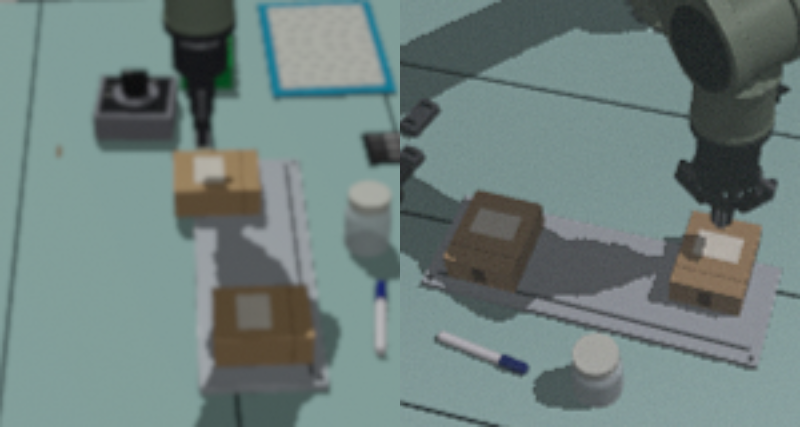

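Carton B has tipped onto the plate and lies flat. Now I'll push it on.

```bash
python3 pushon.py 145 6 B5
python3 - <<'E'
from h import *
import loc
loc.run(['B5scene','B5side'])
E
```

```text
low t 37.8 p [477.7 141.   26.5] F [-0.7  0.  -0. ] gap -0.4
push False t 39.4 p [553.4 138.8  25.9] F [-2.7  0.5  1.9] gap 0.2
[  6.06488608 145.04388029]
side 482 rect ((1048.9356689453125, 1744.4334716796875), (1305.4168701171875, 72.06045532226562), 0.24991722404956818) plate [ 459.44146226 1763.06440523] z 58.14380726357638
side 456 rect ((1735.8817138671875, 1031.18310546875), (31.833703994750977, 1470.134033203125), 0.709881067276001) plate [1164.8228259  1068.04060321] z 57.98795408072374
side 531 rect ((622.414306640625, 136.48904418945312), (107.60983276367188, 119.97904968261719), 87.67652130126953) plate [ 75.15733633 144.50595248] z 56.944430570513305
side 791 rect ((615.3507690429688, -158.1047821044922), (105.05103302001953, 119.95377349853516), 89.1907958984375) plate [  75.8077866  -150.17182573] z 57.25043286728237
scene 765 rect ((617.1134643554688, -154.03793334960938), (96.27875518798828, 126.53424072265625), 88.46694946289062) plate [  77.46342019 -146.0602286 ] z 57.39985595422809
scene 852 rect ((625.0880737304688, 139.14312744140625), (95.9815902709961, 123.7
[... 3902 characters left out ...]
0. 147.] (array([465.5, 352.7]), array([124.9, 120.6]), 85.9) z 44.8 mean [463. 338.] hsv [110.  18.  70.]
52 162 px [245. 182.] (array([622.6, 110.5]), array([ 53.4, 117.3]), 88.6) z 48.8 mean [624.  93.] hsv [ 17. 107.  89.]
52 75 px [287. 195.] (array([770.8,  12.8]), array([33.2, 61.3]), 82.8) z 46.6 mean [769.   9.] hsv [ 90.  23. 113.]
52 166 px [249. 238.] (array([ 613.8, -200. ]), array([ 21.5, 117.7]), 89.0) z 48.3 mean [ 615. -205.] hsv [ 17. 108.  86.]
knob 33 px [200. 137.] (array([465.3, 351.9]), array([40.4, 21.8]), 2.1) z 85.5 mean [465. 353.] hsv [86. 38. 55.]
knob 138 px [288. 183.] (array([774.,  29.]), array([58.5, 52.8]), 82.0) z 84.0 mean [773.  29.] hsv [ 39.  11. 165.]
```

View pics/B5.png

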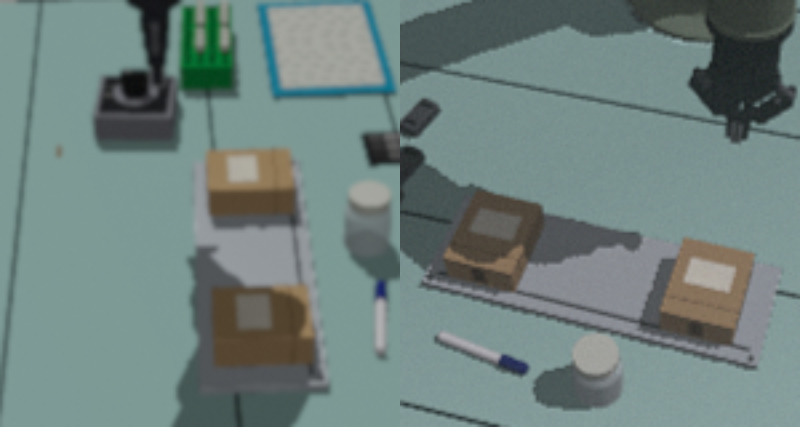

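Both cartons are fully on the plate and square, at world A (616.5, -155.5) and B (624, 138.5). Next are the weights, starting with the far one at (585, -337), yaw about 2°.

```bash
cat > wt.py <<'E'
from h import *
import sys
x,y,a=float(sys.argv[1]),float(sys.argv[2]),np.radians(float(sys.argv[3])+90)
tx,ty,tag=float(sys.argv[4]),float(sys.argv[5]),sys.argv[6]
if read_state()['finger_gap']<80: open_gripper()
e=read_state()['eef_pos']
aa=best([x,y,180],a); movep([x,y,180],R(aa))
g=movel([x,y,3],max_speed=120,guard=12); st(f'down {g}')
clamp(); wait(.2); st('grip')
gz=read_state()['eef_pos'][2]
if not 28<read_state()['finger_gap']<36: open_gripper(); movel([x,y,180]); sys.exit('bad grip')
movel([x,y,150],max_speed=120); wait(.2); st('lift')
ab=best([tx,ty,150],PY+np.pi/2)
movep([tx,ty,150],R(ab)); wait(.2); st('over')
if not 28<read_state()['finger_gap']<36: sys.exit('lost')
movel([tx,ty,85],max_speed=80)
g=movel([tx,ty,58+gz],max_speed=25,guard=5); st(f'placed {g}')
open_gripper(); movel([tx,ty,180],max_speed=120); st('up')
E
python3 wt.py 585 -337 2 616.5 -155.5 w1
```

```text
down False t 45.5 p [ 585.3 -337.2    3.7] F [ 0.3  0.9 -1.1] gap 85.1
grip t 46.2 p [ 585.1 -337.2    3.4] F [-2.2  0.6  5.6] gap 30.2
lift t 47.8 p [ 584.9 -336.9  149.5] F [-0.8  0.8 -3.9] gap 30.8
over t 48.8 p [ 616.3 -156.6  149.8] F [ 0.   0.2 -3.1] gap 30.9
placed True t 50.6 p [ 616.3 -155.5   61.4] F [-1.8  0.2  8. ] gap 30.8
up t 52.4 p [ 616.1 -155.5  179.2] F [-0.8 -0.  -0.1] gap 85.5
```

```bash
cat > chk.py <<'E'
from h import *
import sys; tag=sys.argv[1]
def rr(P): return cv2.minAreaRect(P[:,:2].astype(np.float32))
for n in ('side','scene'):
    c=snap(n,tag+n); W=cloud(c); ok=(W[...,0]>250)&(W[...,0]<900)&(abs(W[...,1])<560)
    for nm,lo,hi,mn,mx in (('benchwt',14,28,80,260),('cartontop',50,66,300,1000),('wt on carton',70,86,40,260),('knob',82,98,20,120)):
        l=cv2.connectedComponents((ok&(W[...,2]>lo)&(W[...,2]<hi)).astype(np.uint8),connectivity=4)[1]
        for i in range(1,l.max()+1):
            P=W[l==i]
            if mn<=len(P)<=mx: r=rr(P); print(n,nm,len(P),np.round(r[0],1),np.round(r[1],1),round(r[2],1),'z',round(float(np.median(P[:,2])),1))
a=cv2.imread(f'pics/{tag}side.png');b=cv2.imread(f'pics/{tag}scene.png')
cv2.imwrite(f'pics/{tag}.png',np.hstack([cv2.resize(a[110:320,150:310],(400,525)),cv2.resize(b[100:260,150:320],(400,376+149))]))
E
python3 chk.py C1
```

```text
side benchwt 87 [459.9 297.3] [ 18.3 116. ] 83.6 z 21.5
side benchwt 112 [ 614.2 -204. ] [ 15.1 118.7] 86.2 z 21.4
side benchwt 193 [ 504.9 -346.3] [37.2 63.6] 73.2 z 18.8
side benchwt 192 [ 411.4 -359.4] [36.2 63.7] 77.8 z 19.3
side benchwt 224 [ 572.6 -452.1] [38.1 63.7] 73.2 z 19.2
side benchwt 231 [ 471.1 -462.9] [34.4 61.9] 87.4 z 19.1
side cartontop 610 [ 615.1 -159.2] [105.1 121.2] 87.5 z 57.3
side wt on carton 139 [774.1  28.9] [54.3 63.5] 2.2 z 82.3
side wt on carton 154 [ 614.5 -155.7] [40.6 62.2] 87.3 z 76.9
side knob 26 [465.1 351.3] [21.8 40.1] 89.4 z 87.3
side knob 106 [773.3  30.9] [53.9 52.1] 88.3 z 84.7
scene benchwt 102 [ 475.  -456.5] [65.  31.2] 1.7 z 19.2
scene benchwt 110 [ 509.2 -338.8] [35.  64.7] 76.9 z 19.4
scene benchwt 119 [ 578.1 -446.2] [35.4 63.2] 71.0 z 18.8
scene benchwt 94 [624.2 494.8] [128.   10.1] 83.3 z 21.5
scene cartontop 608 [ 618.4 -154.1] [ 96.7 121.4] 89.3 z 57.8
scene cartontop 851 [625.4 139.1] [ 96.1 123.1] 87.9 z 57.8
scene wt on carton 146 [ 617.1 -153.4] [32.9 64.4] 87.6 z 77.1
scene wt on carton 189 [777.2  35.6] [54.7 55.1] 62.9 z 83.9
scene knob 41 [467.9 359.3] [13.9 43.6] 82.3 z 88.0
```

View pics/C1.png

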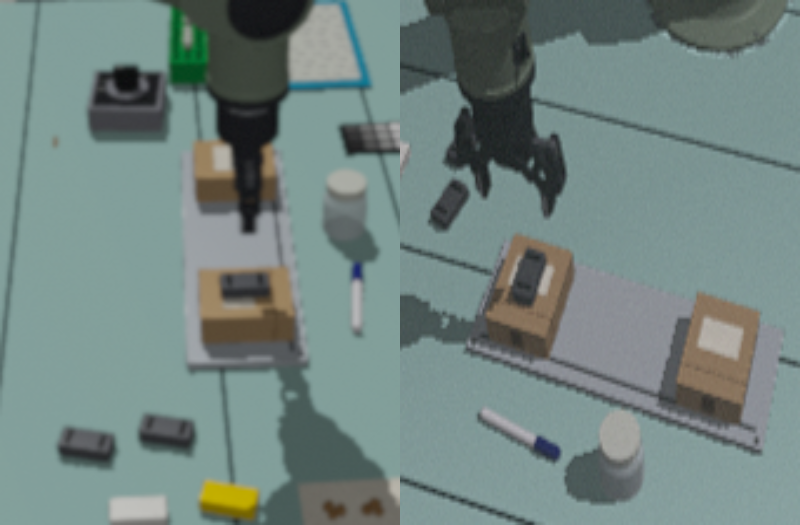

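Weight 1 lies on the middle of carton A. The second weight, at (507, -342), hasn't moved.

```bash
python3 wt.py 507.5 -342 -16 624 138.5 w2 && python3 chk.py C2
```

```text
down False t 55.0 p [ 507.8 -342.2    3.6] F [-0.6  0.7  0.2] gap 85.4
grip t 55.7 p [ 507.6 -342.1    3.4] F [-2.3 -0.1  7. ] gap 30.3
lift t 57.3 p [ 507.4 -341.9  149.5] F [-0.  -0.4 -3.8] gap 30.9
over t 59.3 p [624.2 137.6 150. ] F [-0.7 -0.5 -3.2] gap 30.4
placed True t 61.2 p [623.8 138.5  61.4] F [-0.3 -1.1  8.4] gap 30.7
up t 62.9 p [623.7 138.3 179.2] F [-0.5  0.1  0.5] gap 85.8
side benchwt 81 [459.7 299.5] [ 20.5 117.1] 81.5 z 22.9
side benchwt 99 [622.2  92. ] [ 17.8 118. ] 88.8 z 20.5
side benchwt 109 [ 615.9 -204.3] [122.6  12. ] 0.5 z 21.0
side benchwt 197 [ 411.1 -361.2] [36.8 64.8] 77.6 z 19.1
side benchwt 225 [ 572.8 -451.6] [35.2 63.4] 72.8 z 19.3
side benchwt 225 [ 471.6 -461.8] [61.5 37.3] 0.7 z 19.1
side cartontop 402 [621.9 135.1] [107.  119.1] 89.6 z 57.1
side cartontop 615 [ 614.9 -157.6] [105.4 121.2] 86.8 z 57.4
side wt on carton 103 [621.8 134.8] [44.8 59.3] 86.2 z 76.5
side wt on carton 96 [774.   25.5] [54.1 53.9] 89.3 z 81.1
side wt on carton 151 [ 614.2 -159. ] [36.1 61.5] 86.6 z 76.7
side knob 23 [464.6 350.8] [17.9 38.3] 75.3 z 86.9
side knob 103 [774.   28.8] [54.3 56.4] 9.7 z 84.8
scene benchwt 102 [ 413.6 -355.3] [35.8 67.7] 78.2 z 19.1
scene benchwt 102 [ 474.4 -457.6] [62.8 31.5] 1.0 z 19.3
scene benchwt 112 [ 576.6 -447.1] [32.1 62.9] 72.6 z 19.2
scene benchwt 86 [527.2 353.2] [118.5   7. ] 84.9 z 21.8
scene benchwt 90 [624.8 495.4] [127.5   8. ] 85.3 z 21.1
scene cartontop 608 [ 618.3 -154.4] [ 96.6 123.4] 87.7 z 57.4
scene cartontop 686 [625.6 139.2] [ 95.6 123.2] 88.5 z 57.6
scene wt on carton 145 [ 618.5 -152.5] [32.1 63.7] 89.3 z 77.4
scene wt on carton 158 [624.6 139.8] [32.3 64.9] 88.6 z 77.2
scene wt on carton 198 [777.7  35.6] [54.6 54.3] 64.7 z 83.9
scene knob 42 [468.2 359. ] [13.9 44.2] 85.5 z 88.3
```

View pics/C2.png

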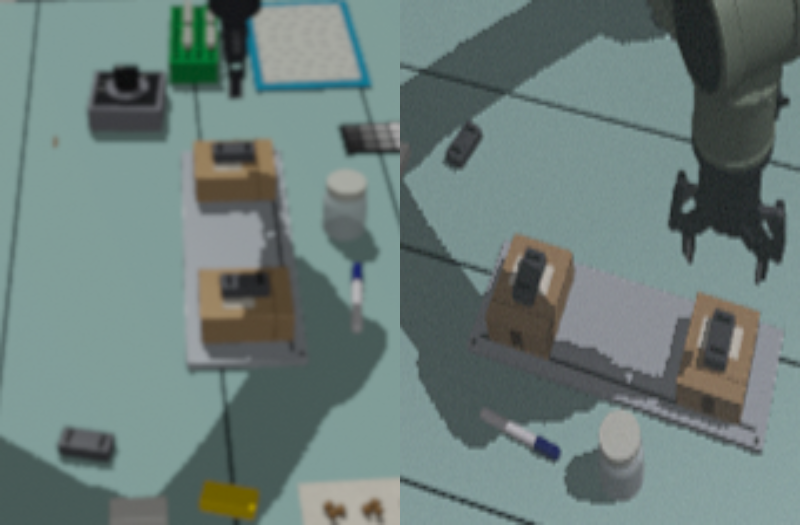

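Both weights lie centred on the cartons. Now I'll look at the selector.

Run:
```python
from h import *
a=best([466.5,357,220],np.radians(84)); 
c=W2P  # noop
movep([466.5-0,300,220],R(a)); 
w=snap('wrist','K0')['image']; s=snap('scene','K1'); 
im=s['image'][150:215,315:400]
cv2.imwrite('pics/K.png',np.hstack([cv2.resize(w,(512,384)),cv2.resize(im,(288,220),interpolation=cv2.INTER_CUBIC)[:,:].repeat(1,0) if False else cv2.copyMakeBorder(cv2.resize(im,(288,220),interpolation=cv2.INTER_CUBIC),0,164,0,0,cv2.BORDER_CONSTANT)]))
print(np.degrees(a)); st()
for d in (0,-50,-60):
    q=inverse_kinematics([466.5,357,65],R(a+np.radians(d))); print(d,None if q is None else np.round(q,2))
```

```text
84.0
 t 64.0 p [467.7 298.8 219.5] F [ 0.3  0.6 -0.4] gap 85.3
0 [-0.25  0.8  -0.75  1.79  0.71  0.84  0.12]
-50 [-0.37  0.74 -0.56  1.8   0.55  0.76 -0.62]
-60 [-0.4   0.73 -0.52  1.8   0.51  0.75 -0.77]
```

View pics/K.png

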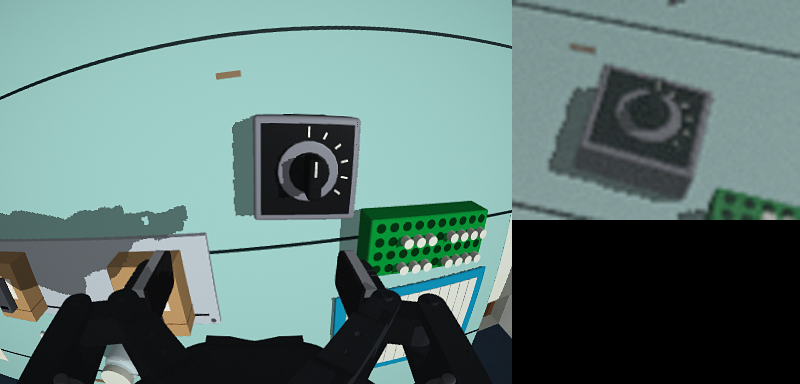

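The bar grip points at the off tick, and the further ticks run clockwise. I'll grip it and turn it -50° in yaw.

Run:
```python
from h import *
p=[466.5,357.0]; a=np.radians(84)
movel([*p,160],R(a)); g=movel([*p,65],max_speed=80,guard=12); st(f'down {g}')
clamp(); wait(.2); st('grip')
for d in (10,20,30,40,50):
    movel([*p,65],R(a-np.radians(d)),max_speed=40); s=read_state()
    print(d,np.round(s['ft_force'],1),np.round(s['torque'],2),round(s['finger_gap'],1),round(np.degrees(np.arctan2(s['tool_rot'][1,0],s['tool_rot'][0,0])),1))
wait(.3)
snap('wrist','K2')
```

```text
down False t 66.1 p [466.7 357.2  65.5] F [ 0.2 -0.7  1.1] gap 85.5
grip t 66.9 p [466.7 358.   65.4] F [0.6 5.3 0.8] gap 12.9
10 [1.6 6.2 1.2] [ 1.09 -0.24  0.04] 12.3 74.1
20 [1.4 6.  1.4] [ 1.11 -0.16 -0.03] 12.7 64.1
30 [0.7 6.5 1.1] [ 1.12 -0.19  0.03] 12.7 54.1
40 [1.9 6.2 1.3] [ 1.17 -0.11 -0.01] 12.3 44.1
50 [2.2 6.5 0.7] [ 1.25 -0.19 -0.04] 12.4 34.1
```

```bash
python3 - <<'E'
from h import *
open_gripper(); movel([466.5,357,160],max_speed=80)
movel([466.5,300,220],R(np.radians(84))); wait(.3)
w=snap('wrist','K3')['image']; cv2.imwrite('pics/K3b.png',cv2.resize(w[100:240,220:400],None,fx=4,fy=4,interpolation=cv2.INTER_CUBIC)); st()
E
python3 chk.py C3
```

```text
t 72.3 p [466.4 300.2 219.9] F [ 0.6 -0.6  0.3] gap 85.1
side benchwt 84 [457.4 295.5] [ 19.3 111.9] 87.4 z 19.7
side benchwt 102 [624.8  90.3] [123.6  16.3] 2.1 z 21.0
side benchwt 118 [ 614.2 -204.9] [ 12.6 119. ] 88.4 z 20.9
side benchwt 193 [ 410.9 -360. ] [37.3 63.9] 72.3 z 19.0
side benchwt 222 [ 573.  -450.8] [36.5 64.3] 71.7 z 18.9
side benchwt 230 [ 471.2 -462.5] [34.9 61.5] 89.0 z 19.4
side cartontop 406 [621.7 135.1] [119.4 107.2] 0.1 z 57.2
side cartontop 619 [ 615. -158.] [104.2 120.3] 87.9 z 57.2
side wt on carton 108 [621.7 135.9] [43.7 58.9] 85.1 z 76.7
side wt on carton 133 [774.4  32.5] [61.4 53.1] 80.4 z 82.3
side wt on carton 157 [ 614.6 -157.4] [40.8 63.1] 88.7 z 77.0
side knob 26 [463.9 355.6] [20.5 43.8] 32.1 z 86.7
side knob 103 [774.3  29.8] [54.5 52.5] 80.4 z 84.7
scene benchwt 103 [ 415.1 -354.7] [34.6 67.1] 73.1 z 19.1
scene benchwt 104 [ 474.9 -457.2] [32.5 66.8] 88.8 z 18.7
scene benchwt 117 [ 576.4 -445.9] [34.3 64.4] 70.1 z 19.1
scene benchwt 94 [625.  495.5] [128.5   7.5] 86.8 z 20.6
scene cartontop 612 [ 618.1 -153.5] [ 97.6 123.5] 88.9 z 57.5
scene cartontop 687 [624.8 139.3] [ 95.6 123.8] 88.1 z 57.8
scene wt on carton 143 [ 618.1 -153. ] [32.3 63.8] 85.2 z 77.0
scene wt on carton 159 [623.7 139.6] [32.3 66.3] 88.9 z 77.1
scene wt on carton 206 [777.7  35.1] [54.8 53.9] 6.7 z 83.5
scene knob 46 [469.3 359.5] [13.1 40.4] 36.1 z 88.4
```

View pics/K3b.png

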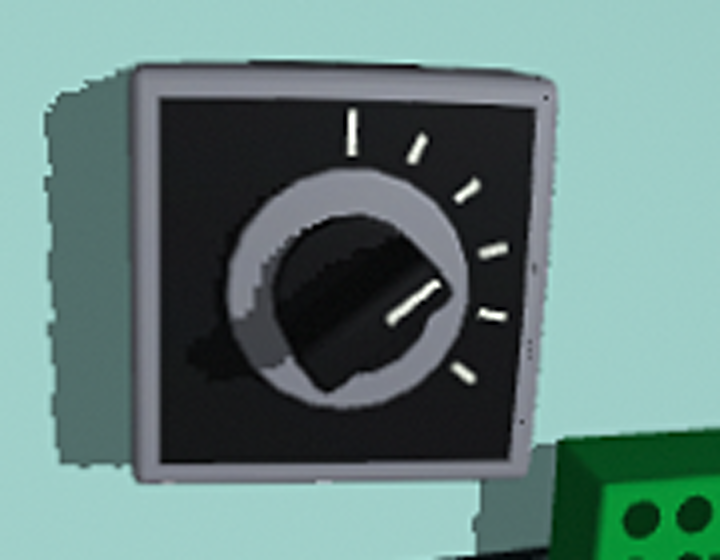

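View pics/C3.png

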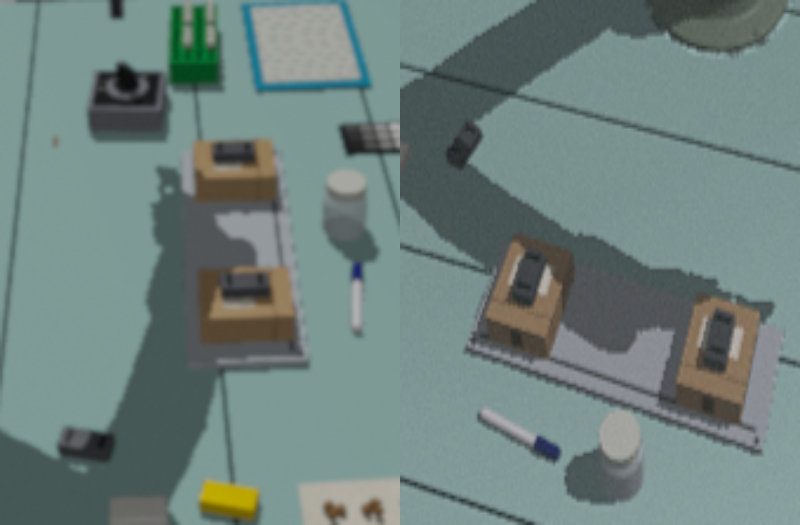

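The pointer is parallel to the second tick (about 54° against 53° in the picture), and the depth data shows the bar turned by about 46–49°. That is two clicks. Cartons and weights haven't moved and the arm is clear, so I'll hand in.

```bash
python3 -c "
from h import *
finish_job(); st()"
```

```text
the job is handed in; nothing more can be done
the job is handed in; nothing more can be done
```

The job is handed in, at about 73 s of robot time. Two cartons were present, and both now lie flat and weighted on the plate with the selector at two clicks.

**What I did:** I gripped each carton, squared it to the plate, moved it to the near edge and released it. While gripped, each was moved with almost no pressure on the bench and may have been lifted by up to about 1 mm. I then tipped each one over the edge with closed fingers and pushed it on from its near end. One dark weight went on the middle of each, and then I turned the selector clockwise by 50°. The third dark weight is spare.

**Last checks:**
- **Cartons:** tops at about 57.5 mm, centres about 77 mm in from the near edge and about 148 mm either side of the plate's middle.
- **Weights:** tops at about 77 mm, within a few millimetres of the carton centres.
- **Selector:** the pointer was parallel to the second tick in the wrist picture. The depth data gave a turn of about 46–49°, which I read as two clicks.
- **Left alone:** the last pictures showed the rack, jar, pen, and yellow look-alike where they had been. The depth readings put the white and yellow look-alikes where they started.

**Disagreements:** the two cameras differed by 2–5 mm, and touching the carton to the edge put that edge about 2 mm further out than the cameras did. I corrected for that. The force guard also stopped the first carton's slide early, so I finished it in small steps.

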